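Gauge a spacer ring on a stepped taper and sort it

ROBOT

A 6-joint arm with a two-finger parallel gripper is mounted at the origin on the work surface. World frame = base frame: x ahead of the robot, y to its left, z up, the work surface at z = 0. Lengths are in mm, angles in rad, forces in N, time in s.
With the tool pointing down it reaches from about 350 to 775 mm from the base axis. Payload 7.3 kg.
Tool frame: the origin (TCP) lies midway between the tips of the shut fingers; the grasp point (between the pads) lies 19 mm behind it (bot.tcp_to_grasp is the distance from the TCP to the grasp point, in mm); z points along the fingers, y is the line along which they close (so a half turn about z gives the same grasp; the last joint's range is limited). The gripper opens to 92 mm and grips with 3 to 60 N. Pads are 19 mm wide; open, the fingers measure 130 mm over their backs; the gripper's body (75 mm by 190 mm) begins 47 mm behind the grasp point.
Start: joints at [0.979, 0.342, 1.524, -0, 1.275, -0.146], TCP at [226.358, 473.716, 226.741] pointing down, gripper open.
Joint ranges: [-2.53, 2.53], [-0.77, 2.02], [0.04, 2.7], [-1, 4.14], [0.28, 2.66], [-3.11, 3.11]. Speed limits (rad/s): [2.57, 2.57, 3.14, 3.14, 3.14, 3.14].

INTERFACE

Orientations are given as [roll, pitch, yaw] about the fixed x, y, z axes, in that order (R = Rz(yaw) Ry(pitch) Rx(roll)).
In Python, from plant import bot, viewer gives the robot as it stands. The module is installed in compiled form; this text tells all that it offers.
- The arm moves only by the shell command python3 -m handwheel 'ROWS'. ROWS is text: rows parted by semicolons, each of 7 numbers parted by spaces: the shift along the tool's x, y, z scaled (see below), then the turn, a rotation vector about the tool's x, y, z scaled (see below), then the opening, from -1 (shut) to 1 (fully open), so that 0 is half open. In form: tx ty tz rx ry rz gripper; .... A call has 1 to 8 rows; each row is the pose to reach, as a shift and turn from the pose commanded when the call began, along the tool's axes at that moment, turning the shorter way round; what a row does not reach only later rows make up. The controller multiplies each number of a shift by 10 cm and each number of a turn by pi rad. A row lasts 1/12 s, in which the tool goes at most 41.7 mm and 7.16 degrees, less where a joint would pass 70% of its speed; a pose out of reach is approached as far as the arm can. A call with a number of a shift or a turn outside -1 to 1 is refused whole. A call with a gripper value outside its range is refused whole. The fingers move at their own pace and stop on an object; the grip force is fixed at half the most. Time passes only in rows, so rows that repeat a pose let the fingers close. It gives the time, the measured TCP pose, the force, the opening and the grip force at its end, in the units of the state.
- bot.get_obs(): the state, without advancing time (a new reading comes with each control period).
- viewer.capture(name): name is "side" or "top"; returns a dict with "frame" (420x560x3 uint8, red, green, blue), "fov_y" (degrees; the focal length in pixels is half the picture's height over the tangent of half this angle, whatever the lens; pixels are square), "cx", "cy" (the principal point, pixels), "T" (4x4, takes a point from camera to world coordinates). Camera axes: x right, y down, z forward; pixel columns grow to the right and rows downward; lengths in mm; the calibration is good to about 2 mm. A picture is of the moment at which its call begins. There is no depth.
- bot.close_job(): hands the job in; it is judged then, once.
Trained networks look in a picture, given as the dict that the camera call returned (one of the last four; its "shot" number tells which), for a name from the list of things; names that differ only in an ending like _2 or _b are one class to them, and where a whole thing is asked for, a point or a joint stands for the part that bears it (a point fixed in the world has none). Each returns a list of dicts, best first, with "score" (0 to 1); they miss things now and then, are a little off and sometimes report something else, mostly with a low value. They report only what shows in the picture. A call takes as long as a camera call. They do not tell look-alikes from the thing itself.
- viewer.recognise(target, picture): "centre" ([column, row] in pixels, amid what is visible of it).
- viewer.cut_out(target, picture): "pixels" (420x560 bool, what is visible of it) and "centre" ([column, row] in pixels, amid what is visible of it).
The state is a dict: "time": time; "joint_positions": joint angles; "dq": joint speeds; "tau": joint torques, N m; "tool_pos": TCP position; "tcp_rot": TCP orientation; "contact_force": force on the tool from outside, world axes, zero at the start; "moment": the same for the moment, N m; "grip_width": finger opening in mm; "finger_force": force on a finger pad.
Only numpy, scipy, OpenCV 4.12 (cv2) and the standard library are available. Lean on these libraries where they do the work, as an engineer would, in place of code of your own. Each camera call takes 0.05 s, during which the arm holds its last target. There are 200 camera calls.

TASK

Take the black ring from the white pad, slide it level down the bore gauge's stepped taper until it is fully home, and press it there gently with about 10 newtons (within 4, and never above 20) for at least half a second. See which coloured step stopped it, lift it off and lay it flat over the pin of the nest of that colour, and let go. Leave the two rings on the grey plate and everything else alone.

Things in the scene. Friction and masses are not known exactly. Their poses are not given: they have to be found in the camera images.
- ring_a_center (a point): centre (half-way up) of one of three black spacer rings lying flat: outside diameter 56 mm, 14 mm thick, about 70 g. z is the ring's axis. The three differ only in bore (somewhere between 20 and 36 mm, to be found with the gauge). One ring lies on the white pad, the other two wait on the grey plate; which lies where varies
- ring_b_center (a point): centre (half-way up) of one of three black spacer rings lying flat: outside diameter 56 mm, 14 mm thick, about 70 g. z is the ring's axis. The three differ only in bore (somewhere between 20 and 36 mm, to be found with the gauge). One ring lies on the white pad, the other two wait on the grey plate; which lies where varies
- ring_c_center (a point): centre (half-way up) of one of three black spacer rings lying flat: outside diameter 56 mm, 14 mm thick, about 70 g. z is the ring's axis. The three differ only in bore (somewhere between 20 and 36 mm, to be found with the gauge). One ring lies on the white pad, the other two wait on the grey plate; which lies where varies
- gauge_axis (a point): foot of the bore gauge's axis, at table height, z up. On it stands a stepped taper, its tip 98 to 104 mm over the table: its height setting differs by up to 6 mm and is not measured. Down from the tip: steel nose cone 6 mm high, 6 to 18 mm across; steel neck 18 mm across; red step 25, yellow step 32, blue step 39 mm across, each beginning with a 45 degree shoulder 3.5 mm high
- gauge: the whole gauge, origin at the same point: black foot 104 mm across, 12 mm high; sleeve 52 mm across up to 38 mm. A ring stops on the first step too wide for it, its underside 16 (red), 28 (yellow) or 40 mm (blue) below the tip; narrower parts clear its bore by 1.5 mm all round; off-centre it catches too high or presses sideways. The taper is sprung: sinks from about 3 to 5 N on, 1 mm per 6 N, up to 6 mm
- in_pad_top (a point): centre of the top of the white-topped round pad that holds the ring to be gauged: 90 mm across, 6 mm thick, flat, fixed
- nest_red_top (a point): centre of the top face of the red sorting nest: a fixed round black pad with a red top, 90 mm across, 6 mm thick (this point is 6 mm over the table), with a red pin in its middle, 12 mm across and 9 mm high with a chamfered top, that stands inside the bore of a ring lying there
- nest_yellow_top (a point): centre of the top face of the yellow sorting nest: a fixed round black pad with a yellow top, 90 mm across, 6 mm thick (this point is 6 mm over the table), with a yellow pin in its middle, 12 mm across and 9 mm high with a chamfered top, that stands inside the bore of a ring lying there
- nest_blue_top (a point): centre of the top face of the blue sorting nest: a fixed round black pad with a blue top, 90 mm across, 6 mm thick (this point is 6 mm over the table), with a blue pin in its middle, 12 mm across and 9 mm high with a chamfered top, that stands inside the bore of a ring lying there
- queue_top (a point): centre of the top of the grey plate, 85 x 170 mm, 6 mm thick, fixed, where the two other rings wait; leave them there
- dropper: amber dropper bottle, 32 mm across, 75 mm tall, a bystander; origin at the centre of its underside
- lens: black lens barrel, 52 mm across, 45 mm tall, a bystander; origin at the centre of its underside
- lens_cap: grey lens cap, 52 mm across, 9 mm thick, a bystander; origin at the centre of its underside
- driver: screwdriver lying flat, 150 mm long, a bystander; origin under it
- slide_box: clear open slide box 85 x 60 x 30 mm, a bystander; origin at the centre of its underside
Not all that is in view belongs to the job. What is shaped like the part that bears nest_yellow_top but green or pink is not meant.

How it is judged (in metres and radians):
On the way:
1. the ring from the white pad is fully home on its step of the taper, level, and pressed there with 6 to 14 N (((z of ring_a_center in the frame of gauge_axis between 0.0855 and 0.0955 m and horizontal distance between ring_a_center and gauge_axis below 0.003 m and angle between ring_a_center's own z axis and vertical below 0.1 rad and contact force between ring_a and gauge between 6 and 14 N and horizontal distance between each of ring_b_center, ring_c_center and in_pad_top above 0.065 m) or (z of ring_b_center in the frame of gauge_axis between 0.0735 and 0.0835 m and horizontal distance between ring_b_center and gauge_axis below 0.003 m and angle between ring_b_center's own z axis and vertical below 0.1 rad and contact force between ring_b and gauge between 6 and 14 N and horizontal distance between each of ring_a_center, ring_c_center and in_pad_top above 0.065 m) or (z of ring_c_center in the frame of gauge_axis between 0.0615 and 0.0715 m and horizontal distance between ring_c_center and gauge_axis below 0.003 m and angle between ring_c_center's own z axis and vertical below 0.1 rad and contact force between ring_c and gauge between 6 and 14 N and horizontal distance between each of ring_a_center, ring_b_center and in_pad_top above 0.065 m))), for 0.5 s.
At the end, for the whole second after the job is handed in: the ring that was on the white pad lies flat (within 0.08 rad) over the pin of the nest whose colour is that of the step it stopped on, within 14 mm of the nest's centre and at rest, released; the other two rings are within 20 mm of where they were (((horizontal distance between ring_a_center and nest_red_top below 0.014 m and z of ring_a_center in the frame of nest_red_top between 0.004 and 0.01 m and angle between ring_a_center's own z axis and vertical below 0.08 rad and linear speed of ring_a below 0.02 m/s and contact force between the fingers and ring_a below 0.1 N and horizontal distance between each of ring_b_center, ring_c_center and in_pad_top above 0.065 m and distance of each of ring_b_center, ring_c_center from where it was at the start of the episode below 0.02 m) or (horizontal distance between ring_b_center and nest_yellow_top below 0.014 m and z of ring_b_center in the frame of nest_yellow_top between 0.004 and 0.01 m and angle between ring_b_center's own z axis and vertical below 0.08 rad and linear speed of ring_b below 0.02 m/s and contact force between the fingers and ring_b below 0.1 N and horizontal distance between each of ring_a_center, ring_c_center and in_pad_top above 0.065 m and distance of each of ring_a_center, ring_c_center from where it was at the start of the episode below 0.02 m) or (horizontal distance between ring_c_center and nest_blue_top below 0.014 m and z of ring_c_center in the frame of nest_blue_top between 0.004 and 0.01 m and angle between ring_c_center's own z axis and vertical below 0.08 rad and linear speed of ring_c below 0.02 m/s and contact force between the fingers and ring_c below 0.1 N and horizontal distance between each of ring_a_center, ring_b_center and in_pad_top above 0.065 m and distance of each of ring_a_center, ring_b_center from where it was at the start of the episode below 0.02 m))); the robot touches nothing.
It fails at once if a ring is pressed on the taper with more than 20 N (contact force between any of ring_a, ring_b, ring_c and gauge above 20 N).
It fails at once if a bystander is moved by more than 30 mm (distance of any of dropper, lens, lens_cap, driver, slide_box from where it was at the start of the episode above 0.03 m).
It also fails if it takes over 48 s, if anything falls off the work surface, if the arm or the gripper's body presses on something with over 40 N, if the wrist force passes 120 N, or if a joint passes its speed limit or range.

## Working session

There is one attempt and no reset: what is moved stays moved. The work goes in short steps, Python scripts to look and compute and a shell command to move; the robot and the scene stay as the last step left them, time stands still between calls to the robot, and variables do not carry over. Pictures are saved under pics/ and viewed, at most 10 in all, crops included, and the job is handed in when it is done.

```bash
mkdir -p pics
python3 - <<'E'
from plant import bot, viewer
import cv2, numpy as np
o=bot.get_obs(); print({k:np.round(v,3) for k,v in o.items()}, bot.tcp_to_grasp)
for n in("side","top"):
    p=viewer.capture(n); cv2.imwrite(f"pics/{n}0.png",p["frame"][:,:,::-1]); print(n,p["fov_y"],p["cx"],p["cy"],np.round(p["T"],3).tolist())
    for t in("ring_a_center","in_pad_top","gauge_axis","gauge","nest_red_top","nest_yellow_top","nest_blue_top","queue_top"):
        try: print(t,[(np.round(d["centre"],1).tolist(),round(d["score"],2)) for d in viewer.recognise(t,p)])
        except Exception as e: print(t,e)
E
```

```text
{'time': np.float64(0.0), 'joint_positions': array([ 0.979,  0.343,  1.525,  0.   ,  1.275, -0.146]), 'dq': array([-0.   ,  0.   , -0.001,  0.   , -0.   ,  0.001]), 'tau': array([-1.0000e-03, -4.3124e+01, -2.4422e+01,  7.2000e-02,  5.6000e-02,
       -0.0000e+00]), 'tool_pos': array([226.125, 473.364, 226.06 ]), 'tcp_rot': array([-3.14 , -0.   ,  2.696]), 'contact_force': array([0.439, 0.237, 0.117]), 'moment': array([-0.052, -0.006, -0.054]), 'finger_force': np.float64(0.0), 'grip_width': np.float64(91.763)} 18.8
side 56.545596899580744 277.8438904538259 209.0184492037091 [[0.985, -0.103, 0.138, 424.783], [-0.171, -0.489, 0.855, -683.308], [-0.02, -0.866, -0.499, 477.319], [0.0, 0.0, 0.0, 1.0]]
ring_a_center [([425.7, 283.0], 0.56), ([289.4, 174.4], 0.55)]
in_pad_top [([234.9, 192.0], 0.66), ([290.5, 188.9], 0.18)]
gauge_axis [([262.7, 227.2], 0.86)]
gauge [([261.0, 230.7], 0.81), ([279.9, 371.4], 0.19)]
nest_red_top [([298.0, 185.8], 0.72), ([283.1, 368.6], 0.64)]
nest_yellow_top [([197.3, 244.1], 0.88), ([238.9, 301.8], 0.85), ([309.5, 270.4], 0.74)]
nest_blue_top [([357.3, 306.7], 0.92)]
queue_top [([291.9, 186.2], 0.59)]
top 50.27607889680113 286.28538369594435 207.25047688921256 [[0.003, -0.985, 0.17, 365.848], [-1.0, -0.004, -0.007, 56.449], [0.007, -0.17, -0.985, 1061.074], [0.0, 0.0, 0.0, 1.0]]
ring_a_center [([177.5, 177.3], 0.83)]
in_pad_top [([294.0, 224.0], 0.69), ([200.6, 240.7], 0.56)]
gauge_axis [([296.2, 223.5], 0.77)]
gauge [([294.5, 223.9], 0.65)]
nest_red_top [([443.7, 235.8], 0.72), ([382.4, 256.8], 0.22)]
nest_yellow_top [([385.5, 255.0], 0.97), ([346.8, 198.2], 0.84), ([393.3, 320.5], 0.8), ([304.6, 283.6], 0.6)]
nest_blue_top [([402.7, 174.5], 0.86), ([171.9, 171.3], 0.44), ([198.1, 242.6], 0.23)]
queue_top [([201.3, 174.6], 0.74)]
```

View pics/side0.png

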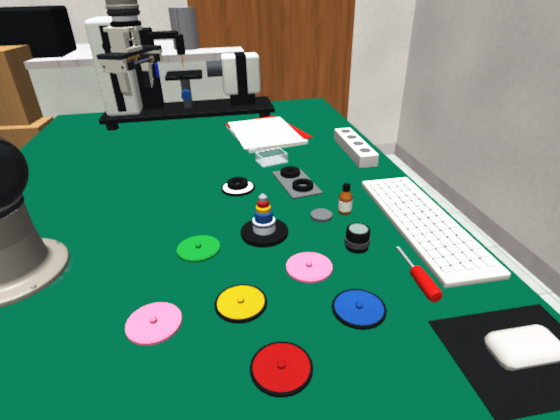

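View pics/top0.png

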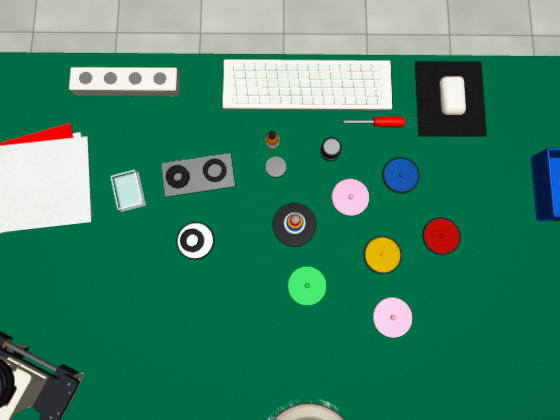

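The side view shows the ring on the white pad at about (237,184), the gauge at (263,222), and the red, yellow and blue nests at (281,367), (241,302) and (360,308). In the top view the ring is at (192,240), the pad at (196,241), the gauge at (295,224), red at (441,236), yellow at (382,255) and blue at (401,175).

```bash
cat > h.py <<'E'
from plant import bot, viewer
import cv2, numpy as np
def f(p): return 210/np.tan(np.radians(p["fov_y"]/2))
def plane(p,uv,z):
    T=np.array(p["T"]); d=T[:3,:3]@[(uv[0]-p["cx"])/f(p),(uv[1]-p["cy"])/f(p),1]
    return (T[:3,3]+d*(z-T[2,3])/d[2])
def proj(p,X):
    T=np.array(p["T"]); c=T[:3,:3].T@(np.array(X)-T[:3,3]); return f(p)*c[:2]/c[2]+[p["cx"],p["cy"]]
def masks(p):
    h=cv2.cvtColor(p["frame"],cv2.COLOR_RGB2HSV); H,S,V=[h[:,:,i].astype(int) for i in range(3)]
    return dict(red=((H<6)|(H>174))&(S>150)&(V>90),yellow=(abs(H-24)<6)&(S>150)&(V>120),blue=(abs(H-111)<8)&(S>130)&(V>80),
      white=(S<40)&(V>170),black=(V<60),notgreen=~((H>60)&(H<90)&(S>150)&(V>60)))
def blob(m,uv,r=45):
    w=np.zeros(m.shape,bool); u,v=map(int,uv); w[max(v-r,0):v+r,max(u-r,0):u+r]=1
    c,_=cv2.findContours((m&w).astype(np.uint8),cv2.RETR_EXTERNAL,cv2.CHAIN_APPROX_NONE)
    c=max(c,key=cv2.contourArea); return c
def ell(c,pl): # hull points -> plane -> circle fit
    return cv2.fitEllipse(cv2.convexHull(c) if len(cv2.convexHull(c))>8 else c)
def circ(p,c,z):
    P=np.array([plane(p,q,z)[:2] for q in cv2.convexHull(c)[:,0]]); A=np.c_[2*P,np.ones(len(P))]
    s=np.linalg.lstsq(A,(P**2).sum(1),rcond=None)[0]; r=np.sqrt(s[2]+s[:2]@s[:2]); return np.round([*s[:2],r],1)
E
python3 - <<'E'
from h import *
S={"side":dict(red=(281,367),yellow=(241,302),blue=(360,308),pad=(237,184),foot=(263,232)),"top":dict(red=(441,236),yellow=(382,255),blue=(401,175),pad=(196,241),foot=(295,224))}
for n in S:
    p=viewer.capture(n); m=masks(p)
    for k,uv in S[n].items():
        if k in("red","yellow","blue"): print(n,k,circ(p,blob(m[k],uv),6))
        elif k=="pad": print(n,"pad",circ(p,blob(m["white"]|m["black"] if n=="top" else m["white"],uv,25),6)); print("ring13",circ(p,blob(m["black"],uv,20),13),"top20",circ(p,blob(m["black"],uv,20),20))
        else: print(n,"foot6",circ(p,blob(m["notgreen"],uv,35),6),circ(p,blob(m["notgreen"],uv,35),12))
    im=cv2.resize(p["frame"][150:260,140:330] if n=="top" else p["frame"][150:260,190:380],None,fx=4,fy=4,interpolation=2); cv2.imwrite(f"pics/{n}1.png",im[:,:,::-1])
E
```

```text
side red [ 482.9 -317.2   41.6]
side yellow [ 437.6 -174.9   41.7]
side blue [ 631.8 -225.8   41.8]
side pad [469.  267.5  41.3]
ring13 [469.7 274.   32.9] top20 [469.  259.6  32.4]
side foot6 [514.8  84.   92.9] [513.7  74.3  91.7]
top red [ 481.6 -319.2   41.4]
top yellow [ 436.3 -177.2   41.3]
top blue [ 629.8 -227.9   41.5]
top pad [467.4 263.8  43.7]
ring13 [468.  271.3  26.3] top20 [467.3 269.9  26.2]
top foot6 [506.8  31.1  51.6] [506.   31.3  51.3]
```

View pics/side1.png

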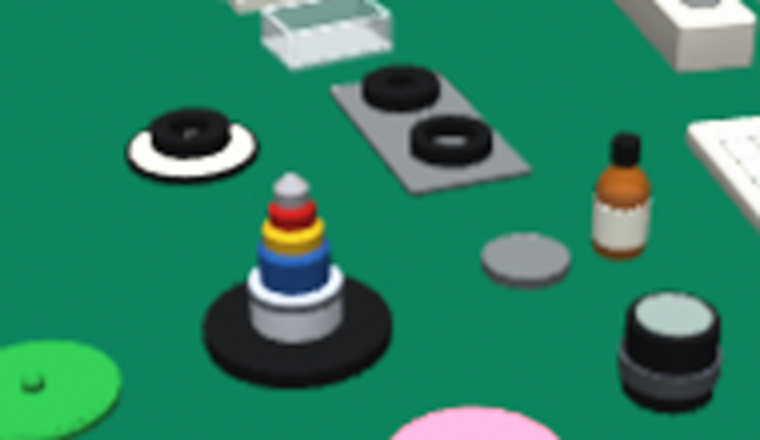

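The side crop confirms one ring on the white pad. The taper's red, yellow and blue steps and the two queued rings are clear of it, and both cameras agree to about 2 mm. Next I move above the ring.

```bash
python3 -m handwheel '-1 -0.26 0.3 0 0 0 1;-1 -0.26 0.3 0 0 0 1;-1 -0.26 0.3 0 0 0 1'; python3 -m handwheel '-1 -0.26 0.3 0 0 0 1;-1 -0.26 0.3 0 0 0 1;-1 -0.26 0.3 0 0 0 1';python3 -m handwheel '-1 -0.257 0.6 0 0 0 1;-1 -0.257 0.6 0 0 0 1;-1 -0.257 0.6 0 0 0 1;-1 -0.257 0.6 0 0 0 1'
python3 -m handwheel '-0.054 0 0.2 0 0 0 1;-0.054 0 0.2 0 0 0 1;-0.054 0 0.2 0 0 0 1;-0.054 0 0.2 0 0 0 1'
python3 - <<'E'
from h import *
o=bot.get_obs(); print(o["tool_pos"],o["tcp_rot"],o["contact_force"])
ims=[]
for n in("side","top"):
    p=viewer.capture(n); uv=proj(p,[468.5,272,13]); u,v=map(int,uv); print(n,uv,proj(p,o["tool_pos"]))
    ims.append(cv2.resize(p["frame"][v-70:v+40,u-45:u+45],None,fx=4.2,fy=4.2,interpolation=2))
cv2.imwrite("pics/2.png",np.hstack(ims)[:,:,::-1])
E
```

```text
time: 1.25
tool_pos: [306.8, 405.2, 195.8]
tcp_rot: [-3.14, 0.001, 2.696]
contact_force: [0.2, -0.2, -0.3]
grip_width: 91.9
finger_force: 0.0
time: 1.5
tool_pos: [386.5, 338.1, 165.7]
tcp_rot: [-3.141, 0.001, 2.694]
contact_force: [1.2, 0.4, -0.3]
grip_width: 91.8
finger_force: 0.0
time: 1.83
tool_pos: [465.9, 270.1, 103.4]
tcp_rot: [-3.138, -0.001, 2.691]
contact_force: [-0.2, -0.5, -0.0]
grip_width: 91.6
finger_force: 0.0
time: 2.17
tool_pos: [468.2, 272.6, 87.5]
tcp_rot: [3.141, 0.0, 2.696]
contact_force: [-0.2, 0.4, -0.3]
grip_width: 91.9
finger_force: 0.0
[468.17432444 272.56082888  87.53071334] [3.14106832e+00 2.83644832e-04 2.69648972e+00] [-0.1883909   0.38594376 -0.25277112]
side [236.98750127 183.20639384] [234.77049559 157.42858362]
top [191.19163749 239.6310884 ] [184.01649632 236.40972753]
```

View pics/2.png

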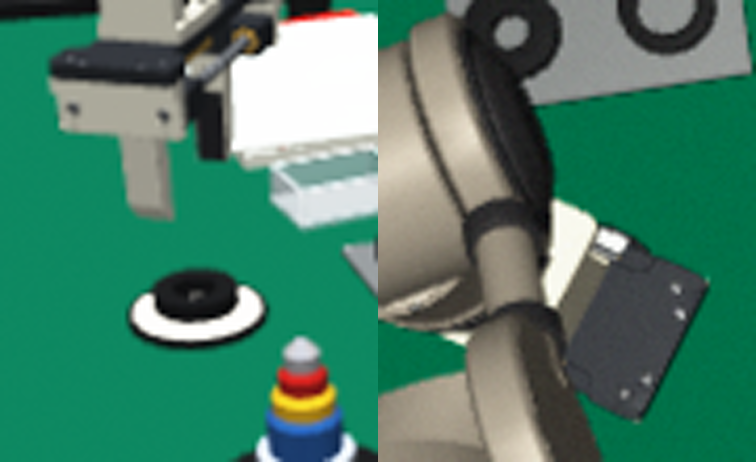

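The fingers straddle the ring, which sits at about (195,295) in the left crop; the arm hides it from above. I'll descend, squeeze, open, turn 90° and squeeze again to centre it on both axes.

```bash
python3 -m handwheel '0 0 0.4 0 0 0 1;0 0 0.65 0 0 0 1;0 0 0.72 0 0 0 1;0 0 0.78 0 0 0 1;0 0 0.78 0 0 0 1;0 0 0.78 0 0 0 1'; python3 -m handwheel '0 0 0 0 0 0 -0.1;0 0 0 0 0 0 0;0 0 0 0 0 0 0;0 0 0 0 0 0 0;0 0 0 0 0 0 0;0 0 0 0 0 0 0'
```

```text
time: 2.77
tool_pos: [469.2, 272.5, 10.0]
tcp_rot: [3.14, 0.001, 2.696]
contact_force: [1.0, 0.5, 0.5]
grip_width: 91.9
finger_force: 0.0
time: 3.27
tool_pos: [468.5, 271.9, 8.9]
tcp_rot: [3.141, 0.0, 2.696]
contact_force: [-0.5, 0.1, 0.4]
grip_width: 56.1
finger_force: 5.9
```

```bash
python3 -m handwheel '0 0 0 0 0 0 1;0 0 0 0 0 0 1;0 0 0 0 0 0 1;0 0 0 0 0 0 1;0 0 0 0 0 0 1;0 0 0 0 0 0 1'; python3 -m handwheel '0 0 0 0 0 0.25 1;0 0 0 0 0 0.25 1;0 0 0 0 0 0.25 1;0 0 0 0 0 0.25 1;0 0 0 0 0 0.25 1;0 0 0 0 0 0.25 1;0 0 0 0 0 0.25 1;0 0 0 0 0 0.25 1';python3 -m handwheel '0 0 0 0 0 0.25 1;0 0 0 0 0 0.25 1;0 0 0 0 0 0.25 1;0 0 0 0 0 0.25 1;0 0 0 0 0 0.25 1;0 0 0 0 0 0.25 1;0 0 0 0 0 0.25 1;0 0 0 0 0 0.25 1'
python3 -m handwheel '0 0 0 0 0 0 -0.1;0 0 0 0 0 0 -0.3;0 0 0 0 0 0 -1;0 0 0 0 0 0 -1;0 0 0 0 0 0 -1;0 0 0 0 0 0 -1;0 0 0 0 0 0 -1'
```

```text
time: 3.77
tool_pos: [468.4, 271.9, 8.7]
tcp_rot: [3.142, -0.0, 2.696]
contact_force: [0.0, 0.1, 0.3]
grip_width: 90.1
finger_force: 0.0
time: 4.43
tool_pos: [468.4, 272.0, 8.7]
tcp_rot: [3.142, -0.0, 1.909]
contact_force: [-0.7, -0.3, 0.6]
grip_width: 91.9
finger_force: 0.0
time: 5.1
tool_pos: [468.4, 271.9, 8.7]
tcp_rot: [-3.142, -0.0, 1.125]
contact_force: [-0.3, 0.4, -0.3]
grip_width: 91.7
finger_force: 0.0
time: 5.68
tool_pos: [468.4, 271.9, 8.8]
tcp_rot: [3.142, -0.0, 1.125]
contact_force: [0.4, -0.5, 0.6]
grip_width: 54.7
finger_force: 30.0
```

```bash
python3 -m handwheel '0 0 -0.2 0 0 0 -1;0 0 -0.5 0 0 0 -1;0 0 -0.8 0 0 0 -1;0 0 -1 0 0 0 -1;0 0 -1 0 0 0 -1'; python3 -m handwheel '-0.2 0.14 -0.2 0 0 0 -1;-0.5 0.35 -0.2 0 0 0 -1;-0.8 0.55 -0.2 0 0 0 -1;-1 0.69 -0.2 0 0 0 -1'; python3 -m handwheel '-0.25 0.2 0 0 0 0 -1;-0.5 0.35 0 0 0 0 -1;-0.75 0.5 0 0 0 0 -1;-0.9 0.62 0 0 0 0 -1;-0.998 0.696 0 0 0 0 -1;-0.998 0.696 0 0 0 0 -1;-0.998 0.696 0 0 0 0 -1'
python3 - <<'E'
from h import *
o=bot.get_obs(); print(o["tool_pos"],o["tcp_rot"],o["contact_force"])
ims=[]
for n in("side","top"):
    p=viewer.capture(n); np.save(f"{n}3.npy",p,allow_pickle=True); uv=proj(p,[507.5,32,100]); u,v=map(int,uv); print(n,uv,[(q,proj(p,[507.5,32,z]).round(1)) for q,z in(("ring",133),("tip",101),("foot",6))])
    ims.append(cv2.resize(p["frame"][v-45:v+55,u-47:u+47],None,fx=4.2 if n=="top" else 4.2,fy=4.2,interpolation=2))
cv2.imwrite("pics/3.png",np.hstack(ims)[:,:,::-1])
E
```

```text
time: 6.1
tool_pos: [470.8, 273.0, 113.2]
tcp_rot: [3.136, -0.006, 1.125]
contact_force: [0.7, 1.1, -0.5]
grip_width: 54.7
finger_force: 30.0
time: 6.43
tool_pos: [487.2, 149.6, 128.2]
tcp_rot: [-3.141, 0.001, 1.125]
contact_force: [0.9, -0.7, -0.3]
grip_width: 54.6
finger_force: 30.0
time: 7.02
tool_pos: [507.1, 32.0, 128.2]
tcp_rot: [-3.14, -0.0, 1.124]
contact_force: [-1.2, 0.4, -0.4]
grip_width: 54.4
finger_force: 30.0
[507.05057704  31.96201284 128.18640508] [-3.14048279e+00 -9.26723413e-05  1.12381541e+00] [-1.21720582  0.35691886 -0.43166604]
side [262.05690701 193.78339599] [('ring', array([261.4, 179.4])), ('tip', array([262. , 193.4])), ('foot', array([263.8, 231.6]))]
top [294.52824436 218.18424489] [('ring', array([294.9, 215.9])), ('tip', array([294.5, 218.1])), ('foot', array([293.5, 223.9]))]
```

View pics/3.png

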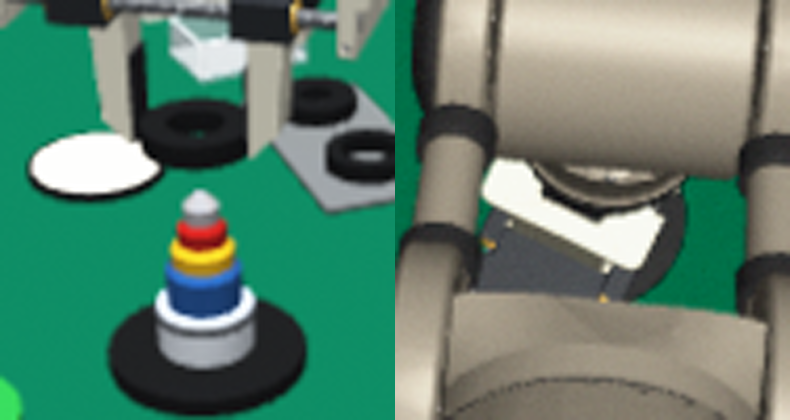

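The ring is held level above the gauge, centred at about (195,133) in the left crop with the taper tip at (201,195). From above only the hand is visible. Next I fit silhouettes for the ring-to-gauge offset.

```bash
cat > fit.py <<'E'
from h import *
from scipy.optimize import minimize
K=8
def hull(p,cyls,roi,shift=(0,0)):
    u0,u1,v0,v1=roi; im=np.zeros(((v1-v0)*K,(u1-u0)*K),np.uint8); a=np.linspace(0,2*np.pi,60)
    for x,y,za,ra,zb,rb,val in cyls:
        P=np.array([proj(p,[x+r*np.cos(t),y+r*np.sin(t),z]) for z,r in((za,ra),(zb,rb)) for t in a])+shift
        cv2.fillConvexPoly(im,cv2.convexHull(((P+.5-[u0,v0])*K*16).round().astype(np.int32)),val,shift=4)
    return cv2.resize(im,(u1-u0,v1-v0),interpolation=cv2.INTER_AREA)/255.
def gauge(x,y,h):
    c=[(0,52,12,52),(12,26,38,26)]
    c+=[(38,19.5,h-40+3.5-5.5,19.5)]
    # step tops: ring underside sits on shoulder about mid; shoulder 3.5 high
    for d,r in((40,19.5),(28,16),(16,12.5)): c+=[(h-d-8,r,h-d-1.5,r),(h-d-1.5,r,h-d+2,r-3.5)]
    c+=[(h-16,9,h-6,9),(h-6,9,h,3)]
    return [(x,y,*q,255) for q in c]
def alpha(fr,roi):
    u0,u1,v0,v1=roi; im=cv2.cvtColor(fr,cv2.COLOR_RGB2Lab).astype(float)[v0:v1,u0:u1]; 
    bg=np.median(np.r_[im[:3].reshape(-1,3),im[-3:].reshape(-1,3)],0); return np.clip(np.linalg.norm((im-bg),axis=2)/45,0,1)
E
python3 - <<'E'
from fit import *
P={n:np.load(f"{n}3.npy",allow_pickle=True).item() for n in("side","top")}
S=P["side"]
for n,roi in(("side",(225,302,188,255)),("top",(262,330,190,256))):
    p=P[n]; fr=cv2.imread(f"pics/{n}0.png")[:,:,::-1].copy(); al=alpha(fr,roi)
    c=lambda q:((hull(p,gauge(*q),roi)-al)**2).sum()
    r=minimize(c,[507.5,32,101],method="Nelder-Mead",options=dict(initial_simplex=[[507,32,101],[511,32,101],[507,36,101],[507,32,104]])); print(n,"gauge",r.x,r.fun,proj(p,[*r.x[:2],6]))
# ring in side view
roi=(247,274,169,192); u0,u1,v0,v1=roi; g=S["frame"].astype(float)[v0:v1,u0:u1,1]; al=1-np.clip((g-30)/(115-30),0,1)
tcp=[507.05,31.96,132.5]
def ring(s,rb):
    m=hull(S,[(*tcp[:2],125.5,28,139.5,28,255)],roi,s); 
    i=np.minimum(hull(S,[(*tcp[:2],139.5,rb,139.6,rb,255)],roi,s),hull(S,[(*tcp[:2],125.5,rb,125.4,rb,255)],roi,s)); return m-i
r=minimize(lambda q:((ring(q[:2],q[2])-al)**2).sum(),[0,0,12],method="Nelder-Mead",options=dict(initial_simplex=[[0,0,12],[2,0,12],[0,2,12],[0,0,15]]))
print("ring shift px, bore r",r.x,r.fun)
c=np.array(proj(S,tcp)); print("bias mm: ring seen at",plane(S,c+r.x[:2],132.5)[:2]-tcp[:2])
E
```

```text
side gauge [507.77694124  33.17914213 100.89450901] 382.3778048145318 [263.8389008  231.33616049]
top gauge [506.59888523  31.04579281 102.48059227] 11.905712407958834 [293.92340959 224.32481942]
ring shift px, bore r [-0.47514969 -0.72827408 12.19028919] 50.481276432141485
bias mm: ring seen at [-0.49196791  3.6103879 ]
```

Run:
```python
from fit import *
P={n:np.load(f"{n}3.npy",allow_pickle=True).item() for n in("side","top")}
S=P["side"]; out=[]
def vis(a,b): 
    for m in(a,b,abs(a-b)): out.append(cv2.resize((m*255).clip(0,255).astype(np.uint8),(250,200),interpolation=0))
for fr,nm in((cv2.imread("pics/side0.png")[:,:,::-1].copy(),"0"),(S["frame"],"3")):
    roi=(228,300,199,253); al=alpha(fr,roi)
    c=lambda q:((hull(S,gauge(*q,101.5),roi)-al)**2).sum()
    r=minimize(c,[507.5,32],method="Nelder-Mead",options=dict(initial_simplex=[[507,32],[511,32],[507,36]])); print(nm,"gauge",r.x,r.fun)
vis(al,hull(S,gauge(*r.x,101.5),roi))
roi=(251,273,169,192); u0,u1,v0,v1=roi; g=S["frame"].astype(float)[v0:v1,u0:u1,1]; al=1-np.clip((g-45)/(115-45),0,1)
tcp=[507.05,31.96,132.5]
def ring(s,rb):
    m=hull(S,[(*tcp[:2],125.5,28,139.5,28,255)],roi,s); 
    i=np.minimum(hull(S,[(*tcp[:2],139.5,rb,139.6,rb,255)],roi,s),hull(S,[(*tcp[:2],125.5,rb,125.4,rb,255)],roi,s)); return m-i
for rb in(10.5,14,17.5):
    r=minimize(lambda q:((ring(q,rb)-al)**2).sum(),[0,0],method="Nelder-Mead",options=dict(initial_simplex=[[0,0],[2,0],[0,2]]))
    print(rb,"shift px",r.x,r.fun,plane(S,proj(S,tcp)+r.x,132.5)[:2]-tcp[:2])
    if rb==10.5: vis(al,ring(r.x,rb))
cv2.imwrite("pics/4.png",np.vstack([np.hstack(out[:3]),np.hstack(out[3:])]))
```

```text
0 gauge [507.75623453  33.06740089] 8.62576169762534
3 gauge [507.77955583  33.13699741] 9.026441582194973
10.5 shift px [-0.81798695 -0.22474459] 19.383591240417736 [-1.49367084  1.40255551]
14 shift px [-0.81798695 -0.22474459] 19.383591240417736 [-1.49367084  1.40255551]
17.5 shift px [-0.86379962 -0.22513212] 24.185539941466782 [-1.58503111  1.42424548]
```

View pics/4.png

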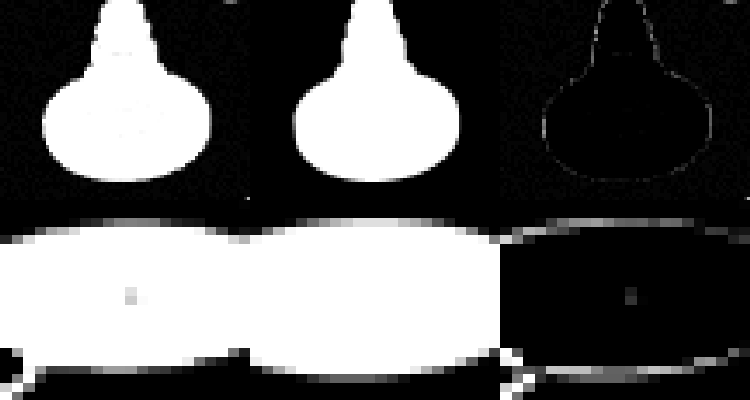

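Run:
```python
from fit import *
S=np.load("side3.npy",allow_pickle=True).item(); tcp=[507.05,31.96,132.5]
roi=(251,273,169,192); u0,u1,v0,v1=roi; g=S["frame"].astype(float)[v0:v1,u0:u1,1]
W=np.ones(g.shape); W[14:,:5]=0; W[9:15,8:14]=0
i=g[8:16,8:15]; print(i.astype(int))
for lo in(30,45,60):
  al=1-np.clip((g-lo)/(112-lo),0,1)
  m=lambda q:hull(S,[(*tcp[:2],125.5+q[2],28-q[2],139.5-q[2],28-q[2],255)],roi,q[:2])
  r=minimize(lambda q:(W*(m(q)-al)**2).sum(),[0,0,0],method="Nelder-Mead",options=dict(initial_simplex=[[0,0,0],[2,0,0],[0,2,0],[0,0,1]]))
  print(lo,r.x,r.fun,plane(S,proj(S,tcp)+r.x[:2],132.5)[:2]-tcp[:2])
# predicted see-through spot for bore r
for rb in(14,14.5,15):
  im=np.minimum(hull(S,[(*tcp[:2],139.5,rb,139.6,rb,255)],(240,290,160,200)),hull(S,[(*tcp[:2],125.5,rb,125.4,rb,255)],(240,290,160,200)))
  if im.sum()>0: v,u=np.mgrid[160:200,240:290]; print(rb,im.sum(),(im*u).sum()/im.sum(),(im*v).sum()/im.sum())
```

```text
[[18 19 18 18 18 17 18]
 [18 18 19 19 18 19 18]
 [21 33 38 53 39 27 27]
 [31 40 45 59 46 33 34]
 [35 35 35 34 34 35 35]
 [32 32 32 32 30 29 29]
 [24 25 25 24 22 21 20]
 [20 19 20 19 19 21 20]]
30 [ 0.19770763 -0.39691741  1.15172803] 0.5377184952202299 [0.64605786 1.76595423]
45 [ 0.23958664 -0.4355446   1.00017861] 0.3104699299556547 [0.7543718  1.92835778]
60 [ 0.13139429 -0.41987901  0.87435998] 0.4908283398055824 [0.52793421 1.90210586]
14 0.5176470588235293 260.60606060606057 180.0
14.5 1.1607843137254903 260.60810810810807 179.99999999999997
15 1.9450980392156862 260.5483870967742 180.0
```

Correcting for camera bias puts the gauge axis at about (507.2, 31.2) and the tip at roughly 101. A speck of light through the bore suggests a bore near 28 mm. I'll centre and descend.

```bash
python3 -m handwheel '-0.007 0.002 0.05 0 0 0 -1;-0.007 0.002 0.15 0 0 0 -1;-0.007 0.002 0.22 0 0 0 -1;-0.007 0.002 0.28 0 0 0 -1;-0.007 0.002 0.32 0 0 0 -1;-0.007 0.002 0.32 0 0 0 -1;-0.007 0.002 0.32 0 0 0 -1;-0.007 0.002 0.32 0 0 0 -1'; for i in 1 2 3; do python3 -m handwheel '0 0 0.01 0 0 0 -1;0 0 0.02 0 0 0 -1;0 0 0.02 0 0 0 -1;0 0 0.02 0 0 0 -1' | egrep 'pos|contact'; done
```

```text
time: 7.78
tool_pos: [507.4, 31.2, 96.9]
tcp_rot: [3.141, -0.0, 1.125]
contact_force: [0.3, 0.5, -0.6]
grip_width: 54.6
finger_force: 30.0
tool_pos: [507.2, 31.1, 94.8]
contact_force: [0.6, 0.3, -0.4]
tool_pos: [507.1, 31.2, 92.6]
contact_force: [0.1, 0.5, -0.8]
tool_pos: [507.1, 31.2, 90.6]
contact_force: [-0.4, 0.2, -0.2]
```

```bash
python3 -m handwheel '0 0 0.01 0 0 0 -1;0 0 0.02 0 0 0 -1;0 0 0.02 0 0 0 -1' | egrep 'pos|contact'; python3 -m handwheel '0 0 0.01 0 0 0 -1;0 0 0.01 0 0 0 -1;0 0 0.01 0 0 0 -1' | egrep 'pos|contact'
```

```text
tool_pos: [507.0, 31.2, 88.5]
contact_force: [-0.3, 0.1, -1.1]
tool_pos: [507.2, 31.2, 87.7]
contact_force: [-0.5, 0.2, -0.6]
```

```bash
python3 -m handwheel '0 0 0.01 0 0 0 -1;0 0 0.01 0 0 0 -1;0 0 0.01 0 0 0 -1' | egrep 'pos|contact'
```

```text
tool_pos: [507.1, 31.2, 86.7]
contact_force: [0.4, -0.0, -0.8]
```

```bash
python3 -m handwheel '0 0 0.01 0 0 0 -1;0 0 0.01 0 0 0 -1;0 0 0.01 0 0 0 -1' | egrep 'pos|contact'
```

```text
tool_pos: [507.1, 31.2, 85.7]
contact_force: [-0.3, -0.6, -0.2]
```

```bash
for i in 1 2 3 ; do python3 -m handwheel '0 0 0.01 0 0 0 -1;0 0 0.02 0 0 0 -1;0 0 0.02 0 0 0 -1' | egrep 'pos|contact'; done
```

```text
tool_pos: [507.1, 31.2, 83.5]
contact_force: [-0.4, -0.3, -0.8]
tool_pos: [507.1, 31.2, 81.5]
contact_force: [-0.3, -0.4, -0.5]
tool_pos: [507.0, 31.2, 79.5]
contact_force: [-0.1, 0.4, -0.7]
```

```bash
python3 -m handwheel '0 0 0.01 0 0 0 -1;0 0 0.01 0 0 0 -1;0 0 0.01 0 0 0 -1' | egrep 'pos|contact'
```

```text
tool_pos: [507.1, 31.2, 78.6]
contact_force: [-1.2, -0.1, -0.6]
```

```bash
python3 -m handwheel '0 0 0.01 0 0 0 -1;0 0 0.01 0 0 0 -1;0 0 0.01 0 0 0 -1' | egrep 'pos|contact'
```

```text
tool_pos: [507.1, 31.2, 77.7]
contact_force: [-0.1, -0.7, -0.2]
```

```bash
python3 -m handwheel '0 0 0.01 0 0 0 -1;0 0 0.01 0 0 0 -1;0 0 0.01 0 0 0 -1' | egrep 'pos|contact'
```

```text
tool_pos: [507.2, 31.2, 76.7]
contact_force: [0.4, -0.2, -1.2]
```

```bash
python3 -m handwheel '0 0 0.01 0 0 0 -1;0 0 0.01 0 0 0 -1;0 0 0.01 0 0 0 -1' | egrep 'pos|contact'
```

```text
tool_pos: [507.1, 31.2, 75.7]
contact_force: [0.7, -0.2, -0.8]
```

```bash
python3 -m handwheel '0 0 0.005 0 0 0 -1;0 0 0.01 0 0 0 -1;0 0 0.01 0 0 0 -1' | egrep 'pos|contact|time'
```

```text
time: 11.78
tool_pos: [507.2, 31.2, 74.7]
contact_force: [-0.2, -0.7, -0.4]
```

```bash
python3 -m handwheel '0 0 0.005 0 0 0 -1;0 0 0.01 0 0 0 -1;0 0 0.01 0 0 0 -1' | egrep 'pos|contact|time'
```

```text
time: 12.03
tool_pos: [507.4, 31.3, 73.9]
contact_force: [-0.5, -0.1, 2.9]
```

```bash
python3 -m handwheel '0 0 0.005 0 0 0 -1;0 0 0.01 0 0 0 -1;0 0 0.01 0 0 0 -1' | egrep 'pos|contact|time'
```

```text
time: 12.28
tool_pos: [507.5, 31.2, 73.1]
contact_force: [-0.6, 1.2, 5.4]
```

```bash
python3 -m handwheel '0 0 0.005 0 0 0 -1;0 0 0.01 0 0 0 -1;0 0 0.01 0 0 0 -1' | egrep 'pos|contact|time'
python3 - <<'E'
from h import *
o=bot.get_obs(); print(o["tool_pos"],o["contact_force"],o["moment"])
p=viewer.capture("side"); np.save("side5.npy",p,allow_pickle=True)
cv2.imwrite("pics/5.png",cv2.resize(p["frame"][150:250,205:325],None,fx=5,fy=5,interpolation=2)[:,:,::-1])
E
```

```text
time: 12.53
tool_pos: [507.5, 31.3, 72.5]
contact_force: [-1.8, 0.6, 11.0]
[507.50627668  31.25359354  72.4694825 ] [-1.83475747  0.5631875  10.97008675] [0.1495331  0.51202049 0.06822963]
```

View pics/5.png

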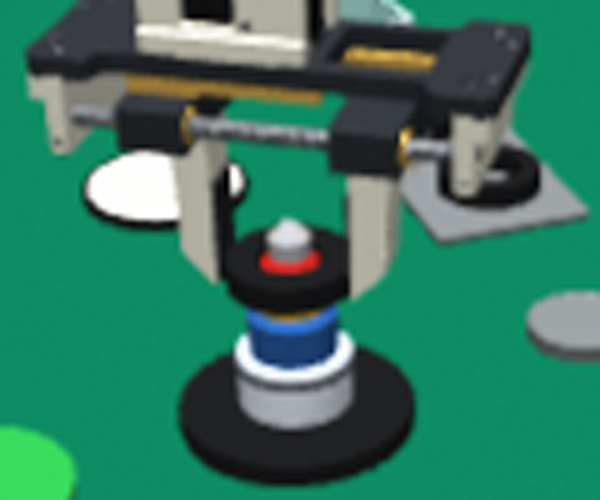

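The ring sits level on the taper at crop (290,265). Its top is flush with the red shoulder, with a sliver of yellow below it and then the full blue step, so yellow stopped it. The force is about 11.5 N, so I'll ease off slightly and hold.

```bash
python3 -m handwheel '0 0 -0.002 0 0 0 -1;0 0 -0.002 0 0 0 -1;0 0 -0.002 0 0 0 -1;0 0 -0.002 0 0 0 -1;0 0 -0.002 0 0 0 -1;0 0 -0.002 0 0 0 -1' | egrep 'pos|contact|time'; python3 -m handwheel '0 0 0 0 0 0 -1;0 0 0 0 0 0 -1;0 0 0 0 0 0 -1;0 0 0 0 0 0 -1;0 0 0 0 0 0 -1;0 0 0 0 0 0 -1;0 0 0 0 0 0 -1;0 0 0 0 0 0 -1'
```

```text
time: 13.08
tool_pos: [507.5, 31.2, 72.7]
contact_force: [-1.0, 0.4, 8.0]
time: 13.75
tool_pos: [507.5, 31.2, 72.7]
tcp_rot: [3.141, -0.001, 1.125]
contact_force: [-1.9, 0.3, 8.8]
grip_width: 54.6
finger_force: 30.0
```

Held at about 9 N for over a second. Now I lift off and carry it to the yellow nest at about (436.9, −176.7).

```bash
python3 -m handwheel '0 0 -0.05 0 0 0 -1;0 0 -0.15 0 0 0 -1;0 0 -0.3 0 0 0 -1;0 0 -0.45 0 0 0 -1;0 0 -0.6 0 0 0 -1;0 0 -0.6 0 0 0 -1;0 0 -0.6 0 0 0 -1' | egrep 'pos|contact'; python3 -m handwheel '-0.2 0.03 0 0 0 0 -1;-0.5 0.06 0 0 0 0 -1;-0.8 0.1 0 0 0 0 -1;-1 0.12 0 0 0 0 -1'| egrep 'pos|contact'; python3 -m handwheel '-0.3 0.03 0 0 0 0 -1;-0.6 0.06 0 0 0 0 -1;-0.85 0.1 0 0 0 0 -1;-1 0.12 0 0 0 0 -1'| egrep 'pos|contact'; python3 -m handwheel '-0.181 0.02 0.2 0 0 0 -1;-0.181 0.02 0.4 0 0 0 -1;-0.181 0.02 0.6 0 0 0 -1;-0.181 0.02 0.8 0 0 0 -1;-0.181 0.02 0.9 0 0 0 -1;-0.181 0.02 0.9 0 0 0 -1;-0.181 0.02 0.9 0 0 0 -1'
python3 - <<'E'
from h import *
o=bot.get_obs(); print(o["tool_pos"])
p=viewer.capture("side"); u,v=map(int,proj(p,[437,-177,20]))
a=p["frame"][v-60:v+50,u-65:u+65]
p=viewer.capture("top"); u,v=map(int,proj(p,[437,-177,20])); b=p["frame"][v-55:v+55,u-50:u+50]
cv2.imwrite("pics/6.png",cv2.resize(np.hstack([a,b]),None,fx=3.4,fy=3.4,interpolation=2)[:,:,::-1])
E
```

```text
tool_pos: [507.6, 31.1, 132.5]
contact_force: [0.2, 1.1, -0.9]
tool_pos: [473.4, -65.7, 130.7]
contact_force: [0.8, -0.5, -0.7]
tool_pos: [441.2, -161.5, 130.8]
contact_force: [0.3, -0.4, 0.3]
time: 15.58
tool_pos: [435.9, -176.4, 41.0]
tcp_rot: [-3.139, -0.0, 1.125]
contact_force: [-0.2, 0.6, 0.1]
grip_width: 54.6
finger_force: 30.0
[ 435.85294014 -176.40434611   40.96645067]
```

View pics/6.png

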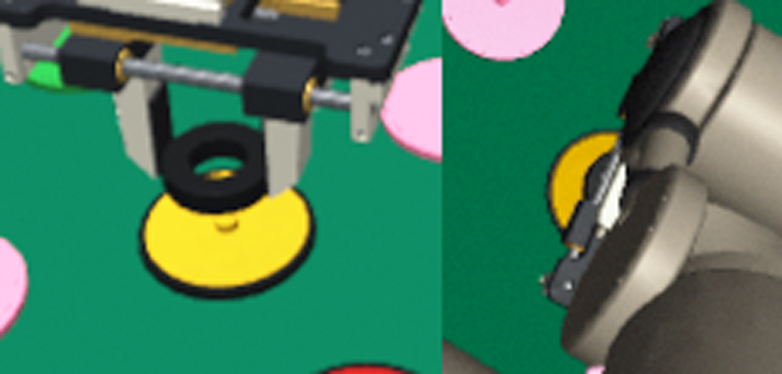

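The ring hangs level over the yellow nest, centred at crop (215,170) just above the pin at (228,222). Lowering.

```bash
python3 -m handwheel '0 0 0.1 0 0 0 -1;0 0 0.2 0 0 0 -1;0 0 0.25 0 0 0 -1;0 0 0.29 0 0 0 -1;0 0 0.315 0 0 0 -1;0 0 0.325 0 0 0 -1;0 0 0.325 0 0 0 -1;0 0 0.325 0 0 0 -1'
```

```text
time: 16.35
tool_pos: [436.8, -176.9, 9.7]
tcp_rot: [3.141, -0.0, 1.125]
contact_force: [0.5, -1.1, -1.0]
grip_width: 54.5
finger_force: 30.0
```

```bash
python3 -m handwheel '0 0 0.007 0 0 0 -1;0 0 0.007 0 0 0 -1;0 0 0.007 0 0 0 -1' | egrep 'pos|contact'; python3 -m handwheel '0 0 0 0 0 0 -0.1;0 0 0 0 0 0 0.4;0 0 0 0 0 0 1;0 0 0 0 0 0 1;0 0 0 0 0 0 1;0 0 0 0 0 0 1;0 0 0 0 0 0 1'; python3 -m handwheel '0 0 -0.1 0 0 0 1;0 0 -0.3 0 0 0 1;0 0 -0.6 0 0 0 1;0 0 -1 0 0 0 1;0 0 -1 0 0 0 1'; python3 -m handwheel '-0.3 -0.3 -0.5 0 0 0 1;-0.5 -0.5 -0.6 0 0 0 1;-1 -1 -0.6 0 0 0 1;-1 -1 -0.6 0 0 0 1;-1 -1 -0.6 0 0 0 1;-1 -1 -0.6 0 0 0 1;-1 -1 -0.6 0 0 0 1'
python3 - <<'E'
from h import *
o=bot.get_obs(); print(o["tool_pos"],o["joint_positions"])
p=viewer.capture("side"); u,v=map(int,proj(p,[437,-177,20]))
a=p["frame"][v-60:v+50,u-65:u+65]
p=viewer.capture("top"); u,v=map(int,proj(p,[437,-177,20])); b=p["frame"][v-55:v+55,u-50:u+50]
cv2.imwrite("pics/7.png",cv2.resize(np.hstack([a,b]),None,fx=3.4,fy=3.4,interpolation=2)[:,:,::-1])
E
```

```text
tool_pos: [436.7, -176.8, 8.8]
contact_force: [0.6, -0.5, -0.6]
time: 17.18
tool_pos: [436.6, -176.8, 8.7]
tcp_rot: [3.142, -0.0, 1.125]
contact_force: [-0.6, -0.1, -0.3]
grip_width: 89.6
finger_force: 0.0
time: 17.6
tool_pos: [439.9, -178.6, 114.7]
tcp_rot: [3.131, 0.001, 1.125]
contact_force: [2.5, -1.0, 0.6]
grip_width: 92.1
finger_force: 0.0
time: 18.18
tool_pos: [303.6, -224.2, 168.8]
tcp_rot: [3.141, 0.0, 1.124]
contact_force: [1.0, 0.4, -0.3]
grip_width: 91.5
finger_force: 0.0
[ 303.56665125 -224.22591142  168.83979279] [-8.40374518e-01  1.37573619e-01  1.98102682e+00  4.59763886e-04
  1.02203832e+00 -3.93634027e-01]
```

View pics/7.png

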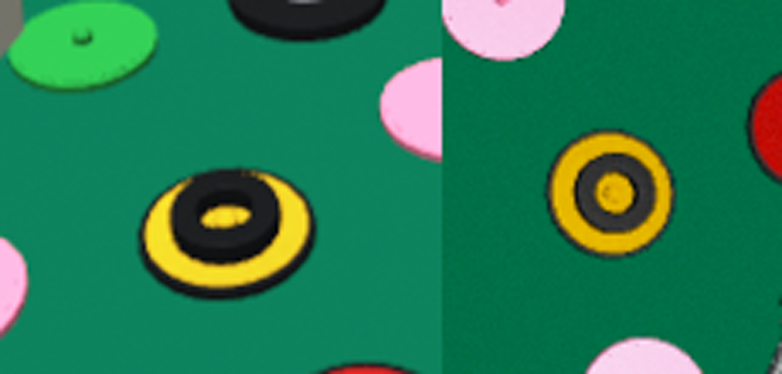

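The ring lies flat and centred over the yellow pin, at (615,193) in the top crop. The bore looks about 27 mm wide, which agrees with the yellow step.

```bash
python3 -c "
from plant import bot
print(bot.close_job())"
```

```text
the job is handed in; nothing more can be done
None
```

The ring from the white pad stopped on the yellow step, was pressed there at about 9 N for over a second (peak about 11.5 N), and now lies flat and released over the yellow nest's pin; the job was handed in, but no verdict was shown.

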